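# Take the spun tube from the centrifuge and hold it up to the viewing camera

## Robot

A 6-joint arm with a two-finger parallel gripper is mounted at the origin on a cart in front of the work surface, level with it; the furniture and walls round the work are solid. World frame = base frame: x ahead of the robot, y to its left, z up, the work surface at z = 0. Lengths are in m, angles in rad, forces in N, time in s.
With the tool pointing down it reaches from about 0.3 to 0.875 m from the base axis. Payload 6.4 kg.
Tool frame: the origin (TCP) lies at the centre of the arm's flange, where the gripper is bolted on; the fingertips stand 173 mm ahead of it and the grasp point (between the pads) lies 155 mm ahead of it; z points along the fingers, x is the direction in which the jaws open and shut, and the axes are right-handed (so a half turn about z gives the same grasp; the last joint's range is limited). The gripper opens to 85 mm and grips with 20 to 120 N. Pads are 22 mm wide; open, the fingers measure 114 mm over their backs; the gripper's body (76 mm by 85 mm) begins 54 mm behind the grasp point. The pads swing forward as they close: fully open they stand 13 mm farther back than shut.
Start: joints at [0.471, 0.181, 1.607, -0, 1.354, -0.206], TCP at [0.448, 0.36, 0.405] pointing down, gripper open.
Joint ranges: [-2.99, 2.99], [-0.89, 2.07], [0.3, 2.58], [-1.14, 4.28], [0, 2.63], [-3.12, 3.12]. Speed limits (rad/s): [2.57, 2.57, 3.01, 3.14, 3.14, 3.14].

## Interface

Orientations are given as a unit quaternion [w, x, y, z].
In Python, from bench import ctrl gives the robot as it stands. The module is installed in compiled form; this text tells all that it offers.
- The arm moves only by the tool move_arm, never from a script. Its argument "moves" is a list of rows, each an object of numbers: "gripper": the opening in per cent of the stroke, from 0 (shut) to 100 (fully open); "x", "y", "z": the shift along the tool's x, y, z in cm; "roll": the turn about the tool's z in degrees. In form: [{"gripper": .., "x": .., "y": .., "z": .., "roll": ..}, ...]. A call has 1 to 5 rows; each row shifts and turns the commanded pose from where the row before left it, along the tool's axes as they then stand; what a row does not reach is not made up. A row lasts 1/8 s, in which the tool goes at most 62.5 mm and 10.7 degrees, less where a joint would pass 70% of its speed; a pose out of reach is approached as far as the arm can. A call is refused whole if a number of a shift passes 6.25 or a number of a turn 10.7, either way. A call with a gripper value outside its range is refused whole. The fingers move at their own pace and stop on an object; the grip force is fixed at half the most. Time passes only in rows, so rows that do not move let the fingers close. It gives the time, the measured TCP pose, the force and the opening at its end, in the units of the state.
- ctrl.get_obs(): the state, without advancing time (a new reading comes with each control period).
- ctrl.camera(name): name is "scene" or "side" or "wrist"; returns a dict with "img" (420x560x3 uint8, red, green, blue), "fx", "fy", "cx", "cy" (pixels), "world_from_camera" (4x4, takes a point from camera to world coordinates); the wrist camera has in their place "tool_from_camera" (4x4, takes a point from camera to tool coordinates, whose origin is the TCP and whose axes are the tool frame's). Camera axes: x right, y up, looking along -z (the intrinsics and any distortion apply to the point x, -y, -z); pixel columns grow to the right and rows downward; lengths in m; the calibration is good to about 2 mm. A picture is of the moment at which its call begins: read the wrist's pose just before it. There is no depth.
- ctrl.hand_in(): hands the job in, once; it reports no verdict.
The state is a dict: "time_s": time; "q": joint angles; "dq": joint speeds; "joint_efforts": joint torques, N m; "eef_pos": TCP position; "eef_rot": TCP orientation; "wrist_force": force on the tool from outside, world axes, zero at the start; "torque": the same for the moment, N m; "opening": opening from 0.0 (shut) to 1.0 (fully open).
Only numpy, scipy, OpenCV 4.12 (cv2) and the standard library are available. Lean on these libraries where they do the work, as an engineer would, in place of code of your own. Each camera call takes 0.05 s, during which the arm holds its last target. There are 200 camera calls.

## Task

The spin is over: open the centrifuge lid and leave it standing open, then draw the long capped sample tube out along its slanting sleeve, leaving the short balance tube in the rotor. Without ever laying the sample over on its side, carry it to the viewing stand and hold it there upright, cap up and still, its pointed tip at the height of the camera lens and midway between the lens and the lit window, touching nothing but the gripper. Finish while still holding it; do not put it down.

Things in the scene. Friction and masses are not known exactly. Their poses are not given: they have to be found in the camera images.
- centrifuge: Fixed round white bench centrifuge, 224 mm across; origin under its centre on the table, z up, its front (grey control panel, reaching 121 mm from the centre, top at 78 mm) faces its -x. The open bowl has its rim 120 mm above the table, inside radius about 100 mm. Total height with the lid shut 186 mm.
- lid (a joint): Opening angle of the clear domed lid in rad: 0 shut, 1.57 standing upright, stop at 1.8. The hinge lies at the back and runs along the centrifuge's y axis. The lid is counterbalanced and stays where it is left; about 1 N at the handle moves it.
- lid_hinge (a point): Point on the lid's hinge axis, in the lid's middle plane: 110 mm behind (+x of) the centrifuge centre and 124 mm above the table. The lid rises from its -x end about the centrifuge's +y axis.
- lid_handle (a point): Grip point of the lid's handle, a tab 24 mm wide (along y, the hinge direction), 12 mm thick, sticking 39 mm out of the lid's front edge; the point is 14 mm from its outer end, 25 mm from the lid's rim, 245 mm from the hinge axis. Pinched across its width it can turn between the fingers as the lid rises. Axes move with the lid; -x points outward along the tab.
- rotor: Free-turning rotor; origin on its upright axis, 47 mm above the table. Four sleeves (25 mm diameter, 70 mm deep) lean 30 degrees: bottoms out (86 mm from the axis), mouths in (51 mm from it, 124 mm above the table). Sample in the sleeve on the rotor's +x side, balance opposite, two empty. Hub 60 mm across, top 52 mm above the origin.
- sample_center (a point): Middle of the sample: capped plastic tube with pointed tip, 115 mm long, body 16 mm in diameter, cap 20 mm in diameter and 13 mm high; 57.5 mm from this point to tip and to top. z runs from tip to cap. At the start it stands loosely in its sleeve, slanting 30 degrees, cap towards the rotor's axis, its top 45 mm out of the sleeve. About 20 g.
- sample_tip (a point): The outer end of the sample tube's pointed tip; same axes as the sample (z towards the cap).
- balance_center (a point): Middle (44 mm from either end) of the balance tube: 88 mm long, round bottom, 16 mm diameter with an 18 mm push-in stopper; stays in its sleeve, opposite the sample.
- view_point (a point): Where the sample's tip is to be held: midway between lens and lit window, on the lens axis, 70 mm above the table. Axes of the fixed stand (base 80 x 190 x 12 mm), z up: towards +y a black panel 78 mm wide, top 110 mm above the table, its white window 40 mm away; towards -y the camera, lens 40 mm away, on a post with its top at 107 mm. Open above and along x.

How it is judged:
On the way, in this order (a step that is already met when the one before it is completed fails the run):
1. the lid stands open (past 1.2 rad) (value of joint lid above 1.2 rad), for 0.2 s.
2. the sample tube is drawn out, its tip above the bowl's rim (height (world z) of sample_tip above 0.125 m), for 0.1 s.
At the end, for the whole second after the job is handed in: Gripper holds the sample in the air, under 20 mm/s, cap up within 8 degrees of upright, tip within 10 mm sideways and 10 mm in height of the point midway between lens and window, not touching the stand; lid open past 1.2 rad; balance tube still down in its sleeve (horizontal distance between sample_tip and view_point below 0.01 m and z of sample_tip in the frame of view_point between -0.01 and 0.01 m and height (world z) of sample_center above 0.1 m and angle between sample_tip's own z axis and vertical below 0.14 rad and contact force between sample and the fingers above 0.5 N and contact force between sample and viewer below 0.05 N and linear speed of sample below 0.02 m/s and value of joint lid above 1.2 rad and x of balance_center in the frame of rotor below -0.045 m and y of balance_center in the frame of rotor between -0.015 and 0.015 m and z of balance_center in the frame of rotor below 0.068 m); the arm keeps its last pose, push and grip.
It fails at once if the sample tube is laid over (more than 57 degrees from upright) (angle between sample_tip's own z axis and vertical above 1 rad).
It also fails if it takes over 48 s, if anything falls off the work surface, if the arm or the gripper's body presses on something with over 40 N, if the wrist force passes 120 N, or if a joint passes its speed limit or range.

## Working session

There is one attempt and no reset: what is moved stays moved. The work goes in short steps, Python scripts to look and compute and a tool call to move; the robot and the scene stay as the last step left them, time stands still between calls to the robot, and variables do not carry over. Pictures are saved under pics/ and viewed, about 8 in all and at most 12, crops included, and the job is handed in when it is done.

Besides the shell and the picture viewer there is one more tool, called after ">>>" by a JSON object that holds its "method" and its "body". move_arm: Moves the arm, as the interface text tells. Its arguments: {"type":"object","properties":{"moves":{"type":"array","items":{"type":"object","properties":{"gripper":{"type":"number"},"x":{"type":"number"},"y":{"type":"number"},"z":{"type":"number"},"roll":{"type":"number"}}}}},"required":["moves"]}

```bash
mkdir -p pics
cat > h.py <<'E'
import numpy as np, cv2
from bench import ctrl
from scipy.spatial.transform import Rotation as R
def tool():
    o=ctrl.get_obs(); T=np.eye(4); w,x,y,z=o["eef_rot"]; T[:3,:3]=R.from_quat([x,y,z,w]).as_matrix(); T[:3,3]=o["eef_pos"]; return T
def shot(name,fn=None):
    T=tool(); c=ctrl.camera(name)
    c["W"]=T@np.array(c["tool_from_camera"]) if name=="wrist" else np.array(c["world_from_camera"])
    if fn: cv2.imwrite("pics/"+fn,c["img"][...,::-1])
    return c
def ray(c,u,v):
    d=c["W"][:3,:3]@np.array([(u-c["cx"])/c["fx"],-(v-c["cy"])/c["fy"],-1]); return c["W"][:3,3],d
def onz(c,u,v,z):
    o,d=ray(c,u,v); return o+d*(z-o[2])/d[2]
def proj(c,p):
    q=c["W"][:3,:3].T@(np.array(p)-c["W"][:3,3]); return np.array([c["cx"]+c["fx"]*q[0]/-q[2],c["cy"]-c["fy"]*q[1]/-q[2]])
E
python3 - <<'E'
from h import *
o=ctrl.get_obs();print({k:np.round(v,3) for k,v in o.items()})
print(tool().round(3))
ims=[]
for n in("scene","side","wrist"):
    c=shot(n,n+"0.png");print(n,[k for k in c if k!="img"],c["fx"],c["cx"],c["cy"]);print(c["W"].round(3))
E
```

```text
{'time_s': np.float64(0.0), 'q': array([ 0.471,  0.182,  1.608, -0.   ,  1.354, -0.206]), 'dq': array([-0.   , -0.   , -0.001, -0.001, -0.   ,  0.001]), 'joint_efforts': array([ 0.0000e+00, -4.4488e+01, -3.5133e+01, -0.0000e+00,  9.0000e-03,
        0.0000e+00]), 'eef_pos': array([0.448, 0.36 , 0.404]), 'eef_rot': array([ 0.   ,  0.943,  0.332, -0.001]), 'wrist_force': array([ 0.374,  0.47 , -0.402]), 'torque': array([-0.012,  0.036,  0.008]), 'opening': np.float64(0.999)}
[[ 0.779  0.626 -0.002  0.448]
 [ 0.626 -0.779 -0.001  0.36 ]
 [-0.002 -0.    -1.     0.404]
 [ 0.     0.     0.     1.   ]]
scene ['fx', 'fy', 'cx', 'cy', 'world_from_camera', 'W'] 425.7480844202462 280.9103427043196 205.8198884340643
[[ 0.992 -0.101  0.071  0.628]
 [ 0.123  0.76  -0.639 -0.432]
 [ 0.011  0.642  0.766  0.77 ]
 [ 0.     0.     0.     1.   ]]
side ['fx', 'fy', 'cx', 'cy', 'world_from_camera', 'W'] 416.3297661399343 277.3228159949936 209.22870145600933
[[ 0.902  0.358 -0.241  0.364]
 [-0.432  0.762 -0.483 -0.304]
 [ 0.011  0.54   0.842  0.84 ]
 [ 0.     0.     0.     1.   ]]
wrist ['fx', 'fy', 'cx', 'cy', 'tool_from_camera', 'W'] 378.52931090403945 282.33388175840116 214.18082513102777
[[ 0.779 -0.604 -0.166  0.405]
 [ 0.626  0.752  0.207  0.413]
 [-0.    -0.265  0.964  0.374]
 [ 0.     0.     0.     1.   ]]
```

View pics/scene0.png

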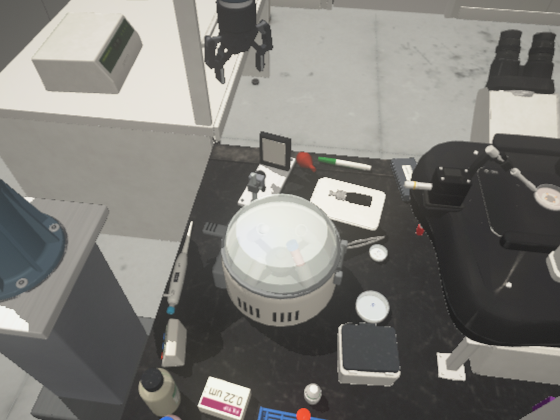

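View pics/side0.png

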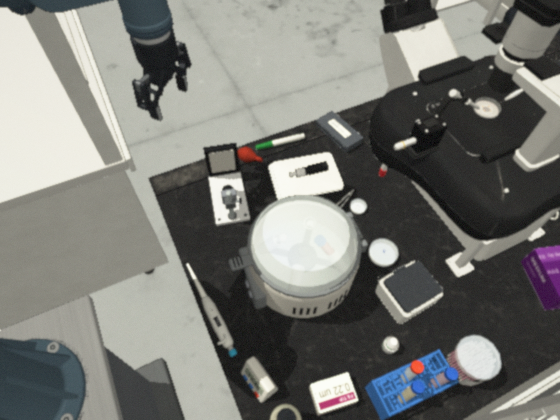

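Scene view: handle at about (213,229), dome centre (282,240), hinge at the right (340,250), viewing stand at (268,170). The side view agrees, with the handle at (237,258) and the stand at (225,185). Next I'll enlarge both.

Run:
```python
import cv2,numpy as np
a=cv2.imread("pics/scene0.png")[120:330,190:400];b=cv2.imread("pics/side0.png")[130:330,185:385]
a=cv2.resize(a,(400,400),interpolation=3);b=cv2.resize(b,(400,400),interpolation=3)
cv2.imwrite("pics/crop0.png",np.hstack([a,b]))
```

```text
(no output)
```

View pics/crop0.png

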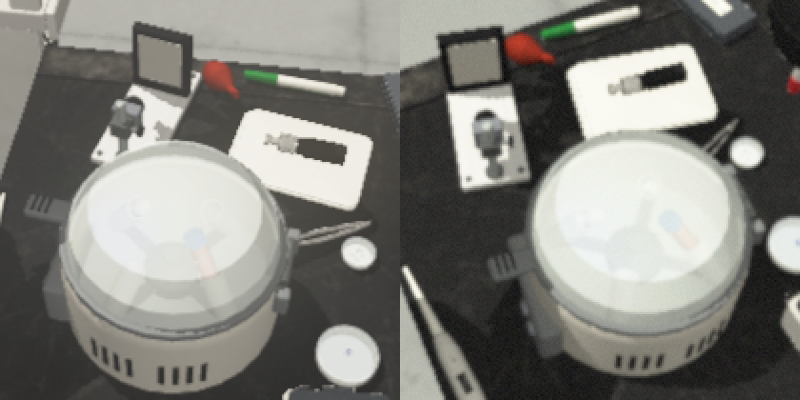

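The crop shows the handle at crop (45,207) in scene and (507,265) in side, the hinge at about (288,268), and a tube with a red body and blue cap under the dome. The stand's panel is on its far side.

```bash
cat >> h.py <<'E'
def tri(c1,p1,c2,p2):
    o1,d1=ray(c1,*p1);o2,d2=ray(c2,*p2)
    s=np.linalg.lstsq(np.c_[d1,-d2],o2-o1,rcond=None)[0]
    a,b=o1+d1*s[0],o2+d2*s[1]; return (a+b)/2,np.linalg.norm(a-b)
E
python3 - <<'E'
from h import *
S=shot("scene");D=shot("side")
s=lambda u,v:(190+u*.525,120+v*.525)
d=lambda u,v:(185+(u-400)*.5,130+v*.5)
print("handle outer",tri(S,s(27,206),D,d(491,268)))
print("handle z.12",onz(S,*s(27,206),.14),onz(D,*d(491,268),.14))
print("hinge knobs",onz(S,*s(291,237),.124),onz(S,*s(283,300),.124))
print("side rknob",onz(D,*d(759,228),.124))
for n,u,v in[("nl",462,190),("nr",530,183),("fl",447,92),("fr",516,85)]:print(n,onz(D,*d(u,v),.012).round(3))
for n,u,v in[("nl",92,160),("nr",150,165),("fr",200,72)]:print("S",n,onz(S,*s(u,v),.012).round(3))
print("paneltop D",onz(D,*d(438,31),.11),onz(D,*d(508,27),.11)," S",onz(S,*s(135,22),.11),onz(S,*s(192,34),.11))
print("camera",tri(S,s(127,110),D,d(489,125)))
E
```

```text
handle outer (array([0.43459338, 0.02828962, 0.13194384]), np.float64(0.0035954700608730357))
handle z.12 [0.43642113 0.02056512 0.14      ] [0.43470107 0.02623866 0.14      ]
hinge knobs [0.69325558 0.02881651 0.124     ] [ 0.68809866 -0.04219067  0.124     ]
side rknob [ 0.68761923 -0.03772641  0.124     ]
nl [0.455 0.192 0.012]
nr [0.529 0.167 0.012]
fl [0.489 0.332 0.012]
fr [0.57  0.306 0.012]
S nl [0.459 0.192 0.012]
S nr [0.531 0.193 0.012]
S fr [0.575 0.364 0.012]
paneltop D [0.49526903 0.34384093 0.11      ] [0.57058857 0.31543909 0.11      ]  S [0.49223506 0.33910334 0.11      ] [0.56491174 0.32635346 0.11      ]
camera (array([0.50252588, 0.21113994, 0.08713716]), np.float64(0.0017841140327817969))
```

```bash
cat >> h.py <<'E'
def plan(p,yaw=None,n=None,T=None):
    """rows (cm, deg) from present pose to TCP p and jaw yaw (deg), tool pointing down"""
    T=tool() if T is None else T
    y0=np.degrees(np.arctan2(T[1,0],T[0,0])); dy=0 if yaw is None else (yaw-y0+90)%180-90
    dp=np.array(p)-T[:3,3]; n=n or int(max(np.ceil(np.linalg.norm(dp)/.06),np.ceil(abs(dy)/10.6),1))
    for i in range(n):
        a=np.radians(y0+dy*i/n); A=np.array([[np.cos(a),np.sin(a),0],[np.sin(a),-np.cos(a),0],[0,0,-1]])
        s=A.T@dp/n*100; print("{x:%.2f,y:%.2f,z:%.2f,roll:%.1f}"%(*s,-dy/n))
E
python3 - <<'E'
from h import *
plan([.4485,.026,.36],82)
E
```

```text
{x:-3.48,y:4.35,z:0.74,roll:-7.2}
{x:-4.00,y:3.87,z:0.74,roll:-7.2}
{x:-4.46,y:3.34,z:0.74,roll:-7.2}
{x:-4.84,y:2.76,z:0.74,roll:-7.2}
{x:-5.15,y:2.13,z:0.74,roll:-7.2}
{x:-5.37,y:1.47,z:0.74,roll:-7.2}
```

>>> {"method": "move_arm", "body": {"moves": [{"x": -3.5, "y": 4.35, "z": 0.74, "roll": -7.2}, {"x": -4, "y": 3.9, "z": 0.74, "roll": -7.2}, {"x": -4.5, "y": 3.35, "z": 0.74, "roll": -7.2}, {"x": -4.8, "y": 2.75, "z": 0.74, "roll": -7.2}, {"x": -5.2, "y": 2.1, "z": 0.74, "roll": -7.2}]}}

```text
validation failed for argument at $.mo...
```

>>> {"method": "move_arm", "body": {"moves": [{"x": -5.4, "y": 1.5, "z": 0.74, "roll": -7.2}, {}, {}]}}

```text
validation failed for argument at $.mo...
```

Run:
```python
from h import *
c=shot("wrist","w1.png");print(tool().round(3),ctrl.get_obs()["time_s"]);print(c["W"].round(3))
for z in(.124,.135):print(proj(c,[.4346,.028,z]),proj(c,[.4485,.026,z]))
```

```text
[[ 0.779  0.626 -0.001  0.448]
 [ 0.626 -0.779 -0.     0.36 ]
 [-0.001 -0.    -1.     0.404]
 [ 0.     0.     0.     1.   ]] 0.3
[[ 0.779 -0.604 -0.166  0.406]
 [ 0.627  0.752  0.206  0.413]
 [ 0.    -0.265  0.964  0.375]
 [ 0.     0.     0.     1.   ]]
[ 28.2513763  493.61224757] [ 41.38880783 502.69738181]
[ 19.70988118 506.5081001 ] [ 33.3584773  515.78577246]
```

View pics/w1.png

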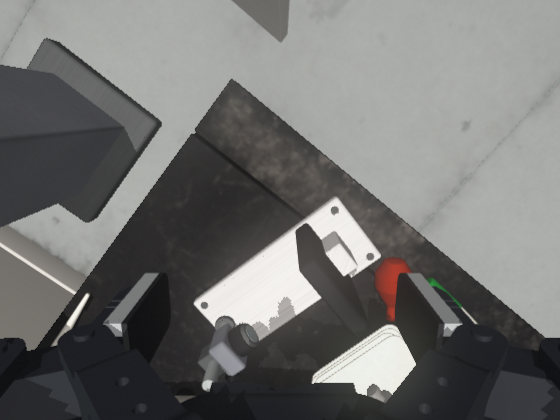

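The arm did not move because every row needs all its fields. The picture still helps: it shows the stand from above, with base corners at (338,197), (380,258) and (194,303), the panel top from (300,228) to (365,330), and the camera at (235,340).

>>> {"method": "move_arm", "body": {"moves": [{"gripper": 100, "x": -3.5, "y": 4.35, "z": 0.74, "roll": -7.2}, {"gripper": 100, "x": -4, "y": 3.9, "z": 0.74, "roll": -7.2}, {"gripper": 100, "x": -4.5, "y": 3.35, "z": 0.74, "roll": -7.2}, {"gripper": 100, "x": -4.8, "y": 2.75, "z": 0.74, "roll": -7.2}, {"gripper": 100, "x": -5.2, "y": 2.1, "z": 0.74, "roll": -7.2}]}}

```text
time_s: 0.92
eef_pos: [0.4478, 0.0794, 0.3677]
eef_rot: [0.0, 0.793, 0.609, 0.0]
wrist_force: [0.2, -0.1, 0.0]
opening: 1.0
```

>>> {"method": "move_arm", "body": {"moves": [{"gripper": 60, "x": -5.4, "y": 1.5, "z": 0.74, "roll": -7.2}, {"gripper": 60, "x": 0, "y": 0, "z": 0, "roll": 0}, {"gripper": 60, "x": 0, "y": 0, "z": 0, "roll": 0}]}}

```text
time_s: 1.3
eef_pos: [0.4484, 0.025, 0.3604]
eef_rot: [-0.0, 0.756, 0.655, 0.0]
wrist_force: [0.4, 0.7, 0.2]
opening: 0.602
```

Run:
```python
from h import *
c=shot("wrist","w2.png");print(tool().round(3),ctrl.get_obs()["time_s"])
for z in(.124,.135):print(proj(c,[.4346,.028,z]),proj(c,[.4485,.026,z]))
# stand from pics/w1 pose
T=np.array([[.779,.626,-.001,.448],[.626,-.779,0,.36],[-.001,0,-1,.404],[0,0,0,1]])
k=dict(c);k["W"]=T@np.array(c["tool_from_camera"])
for p in[(338,197),(380,258),(194,303)]:print("base",onz(k,*p,.012).round(3))
for p in[(300,228),(365,330)]:print("ptop",onz(k,*p,.11).round(3))
```

```text
[[ 0.14   0.99   0.     0.448]
 [ 0.99  -0.14   0.     0.026]
 [ 0.     0.    -1.     0.36 ]
 [ 0.     0.     0.     1.   ]] 1.35
[282.39739791 208.36070282] [282.37565832 232.04308875]
[282.43672933 213.51410698] [282.41316358 238.31832985]
base [0.5   0.383 0.012]
base [0.576 0.362 0.012]
base [0.457 0.201 0.012]
ptop [0.468 0.356 0.11 ]
ptop [0.562 0.323 0.11 ]
```

View pics/w2.png

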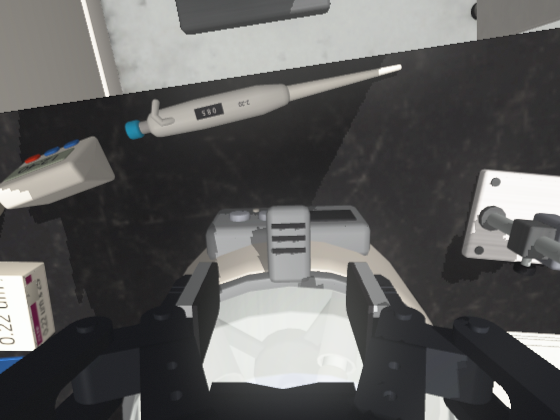

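The tab is centred at column 289 with its outer end at row 207, so it needs about +0.4 cm in tool x. The alignment is good. Next I descend and pinch it.

>>> {"method": "move_arm", "body": {"moves": [{"gripper": 60, "x": 0.4, "y": 0, "z": 4.0, "roll": 0}, {"gripper": 60, "x": 0, "y": 0, "z": 3.8, "roll": 0}, {"gripper": 0, "x": 0, "y": 0, "z": 0, "roll": 0}, {"gripper": 0, "x": 0, "y": 0, "z": 0, "roll": 0}, {"gripper": 0, "x": 0, "y": 0, "z": 0, "roll": 0}]}}

```text
time_s: 1.98
eef_pos: [0.4481, 0.0288, 0.2831]
eef_rot: [-0.0, 0.754, 0.657, -0.003]
wrist_force: [-8.4, -7.7, -1.2]
opening: 0.272
```

```bash
python3 -c "
import numpy as np
t=np.linspace(0,1.62,16);print(np.c_[np.diff(-24.5*np.cos(t)),-np.diff(24.5*np.sin(t))].round(2))"
```

```text
[[ 0.14 -2.64]
 [ 0.43 -2.61]
 [ 0.71 -2.55]
 [ 0.98 -2.46]
 [ 1.24 -2.34]
 [ 1.48 -2.19]
 [ 1.71 -2.02]
 [ 1.92 -1.82]
 [ 2.1  -1.61]
 [ 2.26 -1.37]
 [ 2.4  -1.12]
 [ 2.5  -0.85]
 [ 2.58 -0.58]
 [ 2.63 -0.3 ]
 [ 2.64 -0.01]]
```

>>> {"method": "move_arm", "body": {"moves": [{"gripper": 0, "x": 0, "y": 0.14, "z": -2.64, "roll": 0}, {"gripper": 0, "x": 0, "y": 0.43, "z": -2.61, "roll": 0}, {"gripper": 0, "x": 0, "y": 0.71, "z": -2.55, "roll": 0}, {"gripper": 0, "x": 0, "y": 0.98, "z": -2.46, "roll": 0}, {"gripper": 0, "x": 0, "y": 1.24, "z": -2.34, "roll": 0}]}}

```text
time_s: 2.6
eef_pos: [0.4847, 0.0242, 0.4114]
eef_rot: [0.003, 0.754, 0.657, 0.002]
wrist_force: [14.3, -3.7, -13.8]
opening: 0.272
```

>>> {"method": "move_arm", "body": {"moves": [{"gripper": 0, "x": 0, "y": 1.48, "z": -2.19, "roll": 0}, {"gripper": 0, "x": 0, "y": 1.71, "z": -2.02, "roll": 0}, {"gripper": 0, "x": 0, "y": 1.92, "z": -1.82, "roll": 0}, {"gripper": 0, "x": 0, "y": 2.1, "z": -1.61, "roll": 0}, {"gripper": 0, "x": 0, "y": 2.26, "z": -1.37, "roll": 0}]}}

```text
time_s: 3.22
eef_pos: [0.5777, 0.0127, 0.4988]
eef_rot: [-0.001, 0.754, 0.657, 0.001]
wrist_force: [4.9, 5.9, -15.2]
opening: 0.27
```

>>> {"method": "move_arm", "body": {"moves": [{"gripper": 0, "x": 0, "y": 2.4, "z": -1.12, "roll": 0}, {"gripper": 0, "x": 0, "y": 2.5, "z": -0.85, "roll": 0}, {"gripper": 0, "x": 0, "y": 2.58, "z": -0.58, "roll": 0}, {"gripper": 0, "x": 0, "y": 2.63, "z": -0.3, "roll": 0}, {"gripper": 0, "x": 0, "y": 2.64, "z": 0, "roll": 0}]}}

```text
time_s: 3.85
eef_pos: [0.7037, -0.0024, 0.5272]
eef_rot: [-0.004, 0.753, 0.658, 0.001]
wrist_force: [-2.0, 13.3, -6.2]
opening: 0.267
```

>>> {"method": "move_arm", "body": {"moves": [{"gripper": 70, "x": 0, "y": 0, "z": 0, "roll": 0}, {"gripper": 70, "x": 0, "y": 0, "z": 0, "roll": 0}, {"gripper": 70, "x": 0, "y": 0, "z": -5, "roll": 0}, {"gripper": 70, "x": 0, "y": -5, "z": -1, "roll": 0}, {"gripper": 70, "x": 0, "y": -6, "z": 0, "roll": 0}]}}

```text
time_s: 4.47
eef_pos: [0.5932, 0.0084, 0.5898]
eef_rot: [0.002, 0.755, 0.656, 0.001]
wrist_force: [-0.0, 0.4, 1.0]
opening: 0.699
```

>>> {"method": "move_arm", "body": {"moves": [{"gripper": 70, "x": 0, "y": -4, "z": 4.5, "roll": 0}, {"gripper": 70, "x": 0, "y": 0, "z": 5, "roll": 0}, {"gripper": 70, "x": 0, "y": 0, "z": 4, "roll": 0}, {"gripper": 70, "x": 0, "y": 0, "z": 0, "roll": 0}]}}

```text
time_s: 4.97
eef_pos: [0.5536, 0.0142, 0.4503]
eef_rot: [-0.002, 0.755, 0.656, -0.001]
wrist_force: [0.6, -0.8, 0.1]
opening: 0.698
```

Run:
```python
from h import *
c=shot("wrist","w3.png");print(tool().round(3),ctrl.get_obs()["time_s"])
S=shot("scene","s3.png");D=shot("side","d3.png")
a=cv2.imread("pics/w3.png");b=cv2.resize(cv2.imread("pics/s3.png")[110:320,190:400],(390,390));e=cv2.resize(cv2.imread("pics/d3.png")[120:330,185:395],(390,390))
cv2.imwrite("pics/sd3.png",np.hstack([b,e]))
```

```text
[[ 0.14   0.99  -0.     0.555]
 [ 0.99  -0.14  -0.     0.014]
 [-0.    -0.    -1.     0.453]
 [ 0.     0.     0.     1.   ]] 5.025
```

View pics/w3.png

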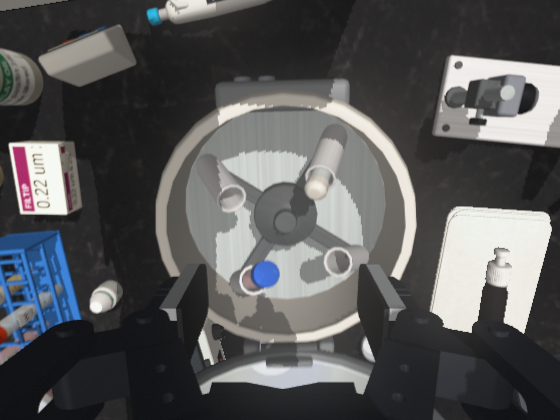

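View pics/sd3.png

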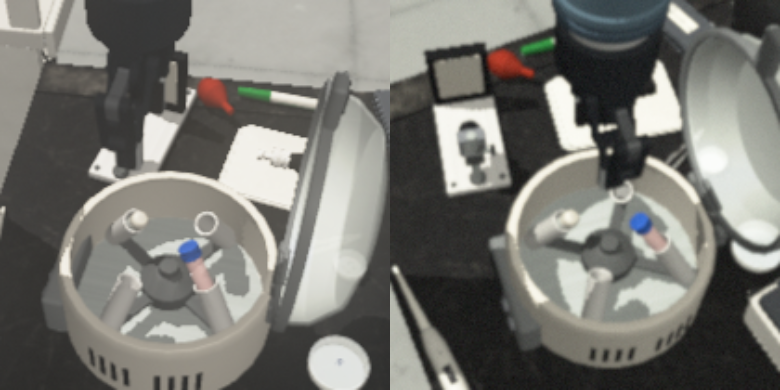

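The lid stands upright, and the rotor is visible in the wrist view: hub (286,220), blue cap (265,274), balance stopper (317,187). The views agree that the sample leans outward towards the hinge side and to the right. I'll triangulate the cap.

Run:
```python
from h import *
S=shot("scene");D=shot("side");c=shot("wrist")
def blob(k,roi):
    u0,u1,v0,v1=roi;im=cv2.cvtColor(k["img"][v0:v1,u0:u1],cv2.COLOR_RGB2HSV)
    m=cv2.inRange(im,(105,130,60),(130,255,255));n,l,s,ce=cv2.connectedComponentsWithStats(m);i=1+np.argmax(s[1:,4]);print(s[i],ce[i]+[u0,v0]);return ce[i]+[u0,v0]
ps=blob(S,(270,320,220,280));pd=blob(D,(290,360,210,270));pw=blob(c,(230,310,240,310))
for a in[(S,ps,D,pd),(S,ps,c,pw),(D,pd,c,pw)]:print("cap",tri(*a))
hub=onz(c,286,222,.099);print("hub",hub, "bowl",onz(c,286,220,.12), "mouth_s",onz(c,253,277,.124))
for p in[(231,198),(339,262)]:print("mouth",onz(c,*p,.124))
print("balance stopper",onz(c,317,187,.135))
```

```text
[17 20 10 11 63] [291.57142857 244.42857143]
[24 25 11 10 81] [319.50617284 239.66666667]
[ 22  12  27  26 543] [265.40883978 264.55064457]
cap (array([ 0.60114406, -0.00683153,  0.15775649]), np.float64(0.0002458899272167702))
cap (array([ 0.601317  , -0.00508287,  0.15545153]), np.float64(0.0008146695870647237))
cap (array([ 0.60246645, -0.00505961,  0.15388986]), np.float64(0.00019984660466677953))
hub [0.58714412 0.01365337 0.099     ] bowl [0.57906759 0.01455033 0.12      ] mouth_s [ 0.62487953 -0.02065249  0.124     ]
mouth [ 0.55308159 -0.02717715  0.124     ]
mouth [0.62136164 0.05445741 0.124     ]
balance stopper [0.55141889 0.04260574 0.135     ]
```

Run:
```python
from h import *
print(ctrl.get_obs()["q"])
plan([.6015,-.0055,.38],50)
```

```text
[-1.88550589e-01  9.81528984e-02  1.59912155e+00 -1.79651695e-05
  1.44049830e+00 -1.61951119e+00]
{x:-0.32,y:1.21,z:1.86,roll:8.0}
{x:-0.15,y:1.24,z:1.86,roll:8.0}
{x:0.02,y:1.25,z:1.86,roll:8.0}
{x:0.20,y:1.23,z:1.86,roll:8.0}
```

>>> {"method": "move_arm", "body": {"moves": [{"gripper": 60, "x": -0.3, "y": 1.2, "z": 1.8, "roll": 8}, {"gripper": 60, "x": -0.15, "y": 1.25, "z": 1.8, "roll": 8}, {"gripper": 60, "x": 0, "y": 1.25, "z": 1.8, "roll": 8}, {"gripper": 60, "x": 0.2, "y": 1.2, "z": 1.8, "roll": 8}, {"gripper": 60, "x": 0, "y": 0, "z": 0, "roll": 0}]}}

```text
time_s: 5.9
eef_pos: [0.601, -0.0056, 0.3791]
eef_rot: [-0.001, 0.906, 0.423, -0.001]
wrist_force: [0.0, -0.1, 1.1]
opening: 0.601
```

Run:
```python
from h import *
c=shot("wrist","w4.png");T=tool();print(T.round(3))
im=cv2.cvtColor(c["img"],cv2.COLOR_RGB2HSV);m=cv2.inRange(im,(105,130,60),(130,255,255))
n,l,s,ce=cv2.connectedComponentsWithStats(m)
for i in range(1,n):
    if s[i,4]>80:
        P=onz(c,*ce[i],.156);print(s[i],ce[i],P, "tool xy cm",(T[:3,:3].T@(P-T[:3,3])*100).round(2))
```

```text
[[ 0.641  0.768 -0.     0.601]
 [ 0.768 -0.641  0.    -0.005]
 [-0.    -0.    -1.     0.38 ]
 [ 0.     0.     0.     1.   ]]
[ 264  222   37   39 1102] [282.17876588 240.19872958] [ 0.60081414 -0.00514435  0.156     ] tool xy cm [ 1.000e-02 -2.000e-02  2.242e+01]
[ 54 381  19  28 179] [ 62.22346369 395.2849162 ] [ 0.59122733 -0.17216899  0.156     ] tool xy cm [-13.42   9.95  22.42]
[108 393  33  27 573] [127.84467714 407.77312391] [ 0.62334194 -0.14815616  0.156     ] tool xy cm [-9.52 10.88 22.41]
```

View pics/w4.png

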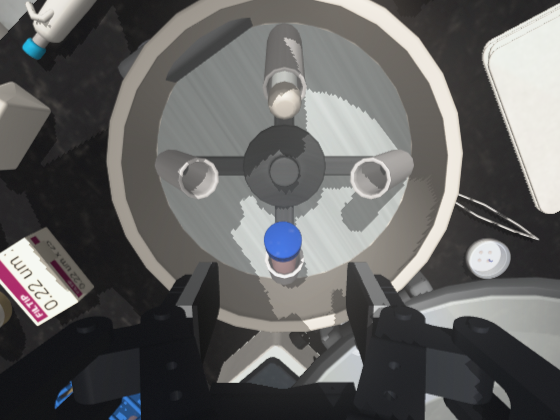

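The cap is centred at (282,240) between the jaws, and the sleeves line up with the image axes, so the 50° yaw is right. I'll descend and grip.

>>> {"method": "move_arm", "body": {"moves": [{"gripper": 60, "x": 0, "y": 0, "z": 4, "roll": 0}, {"gripper": 60, "x": 0, "y": 0, "z": 3.3, "roll": 0}, {"gripper": 0, "x": 0, "y": 0, "z": 0, "roll": 0}, {"gripper": 0, "x": 0, "y": 0, "z": 0, "roll": 0}, {"gripper": 0, "x": 0, "y": 0, "z": 0, "roll": 0}]}}

```text
time_s: 6.58
eef_pos: [0.6015, -0.0053, 0.3092]
eef_rot: [0.001, 0.906, 0.423, 0.001]
wrist_force: [0.1, -0.2, 0.6]
opening: 0.207
```

>>> {"method": "move_arm", "body": {"moves": [{"gripper": 0, "x": 0, "y": -0.75, "z": -1.3, "roll": 0}, {"gripper": 0, "x": 0, "y": -0.75, "z": -1.3, "roll": 0}, {"gripper": 0, "x": 0, "y": -0.75, "z": -1.3, "roll": 0}, {"gripper": 0, "x": 0, "y": -0.75, "z": -1.3, "roll": 0}, {"gripper": 0, "x": 0, "y": -0.75, "z": -1.3, "roll": 0}]}}

```text
time_s: 7.2
eef_pos: [0.5716, 0.0193, 0.373]
eef_rot: [0.0, 0.906, 0.423, 0.0]
wrist_force: [1.2, -0.1, -0.1]
opening: 0.209
```

>>> {"method": "move_arm", "body": {"moves": [{"gripper": 0, "x": 0, "y": -0.75, "z": -1.3, "roll": 0}, {"gripper": 0, "x": 0, "y": 0, "z": -2, "roll": 0}, {"gripper": 0, "x": 0, "y": 0, "z": 0, "roll": 0}]}}

```text
time_s: 7.58
eef_pos: [0.5667, 0.0238, 0.407]
eef_rot: [0.001, 0.906, 0.423, 0.002]
wrist_force: [-0.4, -0.5, -0.8]
opening: 0.206
```

Run:
```python
from h import *
S=shot("scene","s5.png");D=shot("side","d5.png");T=tool()
g=T[:3,3]+T[:3,2]*.155;print(g,proj(S,g),proj(D,g))
def crop(k,f):
    u,v=proj(k,g).astype(int);return cv2.resize(cv2.imread("pics/"+f)[v-50:v+70,u-60:u+60],(400,400),interpolation=3)
cv2.imwrite("pics/c5.png",np.hstack([crop(S,"s5.png"),crop(D,"d5.png")]))
```

```text
[0.56612633 0.02373901 0.24966396] [273.97871181 194.4672627 ] [297.87668245 207.10396817]
```

View pics/c5.png

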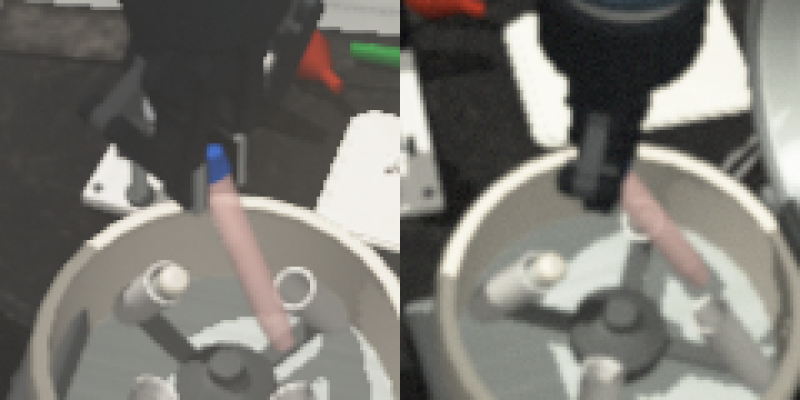

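The sample is out and held, leaning about 30° along the expected direction. Next I measure its axis and tip from the pink mask in both fixed views.

```bash
cat >> h.py <<'E'
def tube(dbg=False):
    """axis direction (up) and tip of the pink tube from scene+side"""
    T=tool(); g=T[:3,3]+T[:3,2]*.155; pl=[];tips=[];ks=[]
    for n in("scene","side"):
        k=shot(n); hsv=cv2.cvtColor(cv2.GaussianBlur(k["img"],(3,3),0),cv2.COLOR_RGB2HSV)
        m=cv2.inRange(hsv,(0,38,90),(14,150,255))|cv2.inRange(hsv,(168,38,90),(180,150,255))
        u,v=proj(k,g).astype(int); r=np.zeros_like(m); r[max(v-20,0):v+75,max(u-60,0):u+70]=255; m&=r
        N,l,s,ce=cv2.connectedComponentsWithStats(m); i=1+np.argmax(s[1:,4])
        P=np.argwhere(l==i)[:,::-1].astype(np.float32)
        vx,vy,x0,y0=cv2.fitLine(P,cv2.DIST_HUBER,0,.01,.01).ravel()
        if vy<0: vx,vy=-vx,-vy
        t=(P-[x0,y0])@[vx,vy]; e=np.array([x0,y0])+t.max()*np.array([vx,vy]); a=np.array([x0,y0])+t.min()*np.array([vx,vy])
        o,d1=ray(k,*e);_,d2=ray(k,*a); nn=np.cross(d1,d2); pl.append(nn/np.linalg.norm(nn)); tips.append(e);ks.append(k)
        print(n,"px",len(P),"top",a.round(1),"tip",e.round(1))
    ax=np.cross(*pl);ax/=np.linalg.norm(ax);ax*=np.sign(ax[2])
    tip,err=tri(ks[0],tips[0],ks[1],tips[1])
    print("axis",ax.round(3),"tilt",np.degrees(np.arccos(ax[2])).round(1),"tip",tip.round(4),"err",err.round(4),"grip",g.round(4),"d",np.linalg.norm(g-tip).round(4))
    return ax,tip,g
E
python3 - <<'E'
from h import *
tube()
E
```

```text
scene px 452 top [277.1 199.8] tip [297.2 248.5]
side px 299 top [303.3 211. ] tip [326.3 241.8]
axis [-0.382  0.277  0.882] tilt 28.1 tip [ 0.6113 -0.0151  0.1576] err 0.0018 grip [0.5661 0.0237 0.2497] d 0.1096
```

>>> {"method": "move_arm", "body": {"moves": [{"gripper": 0, "x": 0, "y": 0, "z": -0.5, "roll": 10}, {"gripper": 0, "x": 0, "y": 0, "z": -0.5, "roll": 10}, {"gripper": 0, "x": 0, "y": 0, "z": 0, "roll": 10}, {"gripper": 0, "x": 0, "y": 0, "z": 0, "roll": 10}, {"gripper": 0, "x": 0, "y": 0, "z": 0, "roll": 10}]}}

```text
time_s: 8.4
eef_pos: [0.5661, 0.0236, 0.4137]
eef_rot: [-0.0, 1.0, -0.003, -0.001]
wrist_force: [0.2, -0.1, -0.9]
opening: 0.206
```

Run:
```python
from h import *
plan([.577,-.018,.415],-7,n=3)
T=tool();print(T.round(3),ctrl.get_obs()["q"][5]);tube()
```

```text
{x:0.37,y:1.38,z:-0.04,roll:2.2}
{x:0.42,y:1.37,z:-0.04,roll:2.2}
{x:0.48,y:1.35,z:-0.04,roll:2.2}
[[ 1.    -0.006 -0.002  0.566]
 [-0.006 -1.     0.     0.024]
 [-0.002 -0.    -1.     0.414]
 [ 0.     0.     0.     1.   ]] -0.16164413926092117
scene px 530 top [273.2 196.7] tip [269.2 253. ]
side px 421 top [300.  210.9] tip [310.3 258.4]
axis [0.002 0.516 0.857] tilt 31.1 tip [ 0.5654 -0.0362  0.1665] err 0.0014 grip [0.5658 0.0236 0.2587] d 0.11
```

>>> {"method": "move_arm", "body": {"moves": [{"gripper": 0, "x": 0.7, "y": 2, "z": 0, "roll": 0}, {"gripper": 0, "x": 0.7, "y": 1.8, "z": 0, "roll": 0}, {"gripper": 0, "x": 0, "y": 0, "z": 3.5, "roll": 0}, {"gripper": 0, "x": 0, "y": 0, "z": 3.4, "roll": 0}, {"gripper": 0, "x": 0, "y": 0, "z": 0, "roll": 0}]}}

```text
time_s: 9.12
eef_pos: [0.5795, -0.0155, 0.3428]
eef_rot: [-0.001, 1.0, -0.0, -0.003]
wrist_force: [0.0, -0.2, -0.6]
opening: 0.203
```

>>> {"method": "move_arm", "body": {"moves": [{"gripper": 0, "x": 0, "y": 1, "z": 0, "roll": 0}, {"gripper": 0, "x": 0, "y": 1, "z": 0, "roll": 0}, {"gripper": 0, "x": 0, "y": 1, "z": 0, "roll": 0}, {"gripper": 0, "x": 0, "y": 1, "z": 0, "roll": 0}]}}

```text
time_s: 9.62
eef_pos: [0.5805, -0.055, 0.3468]
eef_rot: [0.0, 1.0, -0.0, 0.001]
wrist_force: [0.3, 4.3, 2.0]
opening: 0.207
```

Run:
```python
from h import *
print(ctrl.get_obs()["wrist_force"]);tube()
```

```text
[0.28905993 4.2996603  1.96764413]
scene px 285 top [276. 261.] tip [276. 294.]
side px 179 top [326.1 263.9] tip [324.8 290. ]
axis [-0.019  0.135  0.991] tilt 7.8 tip [ 0.5811 -0.0768  0.0978] err 0.0061 grip [ 0.5808 -0.055   0.1918] d 0.0965
```

It is pivoting at about 4 N, and the tilt is down to roughly 8°. I'll push a bit more, then back off, lift and measure.

>>> {"method": "move_arm", "body": {"moves": [{"gripper": 0, "x": 0, "y": 1, "z": 0, "roll": 0}, {"gripper": 0, "x": 0, "y": 0, "z": 0, "roll": 0}, {"gripper": 0, "x": 0, "y": -1, "z": -3, "roll": 0}, {"gripper": 0, "x": 0, "y": 0, "z": -4, "roll": 0}, {"gripper": 0, "x": 0, "y": 0, "z": 0, "roll": 0}]}}

```text
time_s: 10.35
eef_pos: [0.5811, -0.0549, 0.4196]
eef_rot: [0.002, 1.0, -0.0, 0.003]
wrist_force: [-0.1, -0.6, -1.1]
opening: 0.208
```

Run:
```python
from h import *
print(ctrl.get_obs()["wrist_force"]);tube()
```

```text
[-0.07470684 -0.55074054 -1.06905669]
scene px 412 top [277.3 235. ] tip [277. 280.]
side px 253 top [330. 244.] tip [331.1 276. ]
axis [-0.029  0.229  0.973] tilt 13.3 tip [ 0.585  -0.0794  0.1567] err 0.0005 grip [ 0.5821 -0.0554  0.2646] d 0.1106
```

>>> {"method": "move_arm", "body": {"moves": [{"gripper": 0, "x": 0, "y": 0, "z": 4, "roll": 0}, {"gripper": 0, "x": 0, "y": 0, "z": 3.3, "roll": 0}, {"gripper": 0, "x": 0, "y": 1, "z": 0, "roll": 0}, {"gripper": 0, "x": 0, "y": 1, "z": 0, "roll": 0}, {"gripper": 0, "x": 0, "y": 0.8, "z": 0, "roll": 0}]}}

```text
time_s: 11.08
eef_pos: [0.5804, -0.0829, 0.3437]
eef_rot: [-0.0, 1.0, -0.0, 0.0]
wrist_force: [-1.4, 4.3, -1.8]
opening: 0.212
```

>>> {"method": "move_arm", "body": {"moves": [{"gripper": 0, "x": 0, "y": 0, "z": 0, "roll": 0}, {"gripper": 0, "x": 0, "y": -1, "z": -3, "roll": 0}, {"gripper": 0, "x": 0, "y": 0, "z": -5, "roll": 0}, {"gripper": 0, "x": 0, "y": 0, "z": 0, "roll": 0}]}}

```text
time_s: 11.58
eef_pos: [0.5818, -0.0731, 0.4296]
eef_rot: [0.003, 1.0, -0.0, 0.006]
wrist_force: [0.5, -0.5, 0.2]
opening: 0.203
```

Run:
```python
from h import *
print(ctrl.get_obs()["wrist_force"]);tube()
```

```text
[ 0.46106364 -0.54642627  0.17702099]
scene px 336 top [277.1 238.2] tip [275.8 275. ]
side px 161 top [337.6 249.2] tip [327.8 272.5]
axis [ 0.022 -0.053  0.998] tilt 3.3 tip [ 0.5821 -0.0719  0.1593] err 0.0006 grip [ 0.5836 -0.074   0.2746] d 0.1153
```

The tube is near upright: about 1° by the tip offset and 3° by the fitted axis. I'll carry it to beside the stand for one close look.

>>> {"method": "move_arm", "body": {"moves": [{"gripper": 0, "x": 0, "y": -3, "z": -1, "roll": 0}, {"gripper": 0, "x": 0, "y": -5, "z": 0, "roll": 0}, {"gripper": 0, "x": 0, "y": -5, "z": 0, "roll": 0}, {"gripper": 0, "x": 0, "y": -5, "z": 0, "roll": 0}, {"gripper": 0, "x": 0, "y": -5, "z": 0, "roll": 0}]}}

```text
time_s: 12.3
eef_pos: [0.58, 0.1589, 0.4315]
eef_rot: [0.0, 1.0, -0.0, -0.001]
wrist_force: [0.0, -0.4, -0.8]
opening: 0.204
```

>>> {"method": "move_arm", "body": {"moves": [{"gripper": 0, "x": 0.7, "y": -5, "z": 0, "roll": 0}, {"gripper": 0, "x": 0.7, "y": -3, "z": 0, "roll": 0}, {"gripper": 0, "x": 0.5, "y": -1.5, "z": 0, "roll": 0}, {"gripper": 0, "x": 0, "y": 0, "z": 0, "roll": 0}, {"gripper": 0, "x": 0, "y": 0, "z": 0, "roll": 0}]}}

```text
time_s: 12.92
eef_pos: [0.5995, 0.2515, 0.4325]
eef_rot: [0.0, 1.0, -0.001, -0.0]
wrist_force: [-0.2, 0.5, -0.9]
opening: 0.209
```

Run:
```python
from h import *
tube()
c=shot("wrist","w6.png");T=tool();np.save("w6.npy",c["W"]);print(T.round(3))
cv2.imwrite("pics/w6b.png",cv2.resize(cv2.imread("pics/w6.png")[0:300,0:400],(800,600),interpolation=3))
```

```text
scene px 261 top [306.4 101.2] tip [302.9 140.1]
side px 219 top [260.7 106.9] tip [259.9 141. ]
axis [ 0.02  -0.053  0.998] tilt 3.2 tip [0.5966 0.2519 0.1711] err 0.001 grip [0.5994 0.2513 0.2775] d 0.1064
[[ 1.    -0.002  0.     0.599]
 [-0.002 -1.    -0.     0.251]
 [ 0.     0.    -1.     0.433]
 [ 0.     0.     0.     1.   ]]
```

View pics/w6b.png

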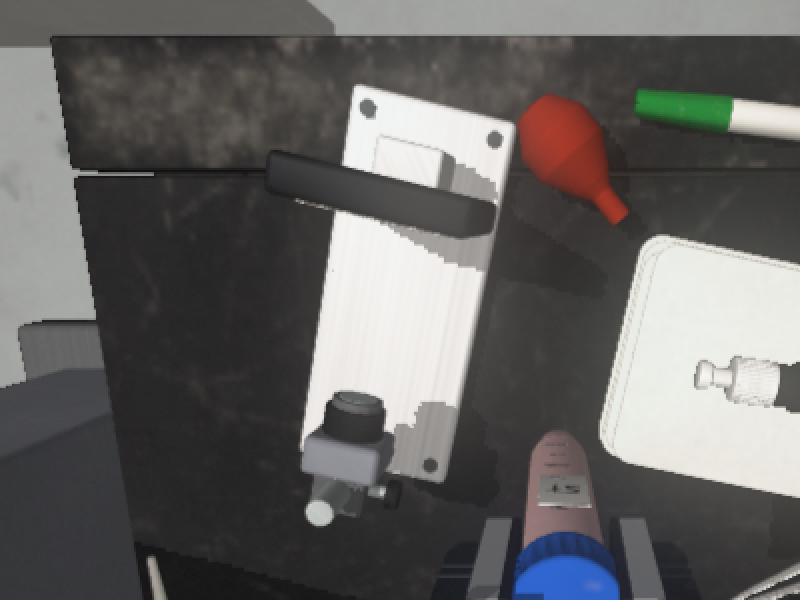

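The stand is clear, in doubled pixels: base corners (354,85), (517,124) and (443,482), lens front (358,400), and panel front top edge from (268,188) to (480,237).

Run:
```python
from h import *
c=shot("wrist");c["W"]=np.load("w6.npy")
f=lambda u,v,z:onz(c,u/2,v/2,z)[:2]
fl,fr,br,bl=[f(*p,.012) for p in[(354,85),(517,124),(443,482),(302,450)]]
print(fl,fr,br,bl,"diag mid",(fl+br)/2,"len",np.linalg.norm(fr-br),np.linalg.norm(fl-fr))
y=(fr-br)/np.linalg.norm(fr-br);x=(fr-fl)/np.linalg.norm(fr-fl);print("yaw",np.degrees(np.arctan2(-y[0],y[1])),np.degrees(np.arctan2(x[1],x[0])))
L=f(357,398,.072);pl,pr=f(268,188,.11),f(480,237,.11);P=(pl+pr)/2
print("lens",L,"panel",pl,pr,P,np.linalg.norm(pl-pr),"view from lens",L+.04*y,"from panel",P-.04*y,"mid",(L+P)/2,"gap",np.linalg.norm(P-L))
```

```text
[0.49911393 0.38155479] [0.57646127 0.36407192] [0.53265986 0.1814168 ] [0.45731522 0.19983092] diag mid [0.51588689 0.28148579] len 0.18783359206363456 0.07929856066272749
yaw -13.485107421996801 -12.736579890205194
lens [0.50605483 0.24248972] panel [0.48979776 0.33091645] [0.56755861 0.31323252] [0.52867819 0.32207449] 0.0797462904422227 view from lens [0.51538254 0.28138695] from panel [0.51935048 0.28317726] mid [0.51736651 0.28228211] gap 0.08273784387491329
```

>>> {"method": "move_arm", "body": {"moves": [{"gripper": 0, "x": -4, "y": -1.5, "z": 0, "roll": 0}, {"gripper": 0, "x": -4, "y": -1.5, "z": 0, "roll": 0}, {"gripper": 0, "x": 0, "y": 0, "z": 3, "roll": 0}, {"gripper": 0, "x": 0, "y": 0, "z": 3, "roll": 0}, {"gripper": 0, "x": 0, "y": 0, "z": 2.5, "roll": 0}]}}

```text
time_s: 13.75
eef_pos: [0.5191, 0.2822, 0.3471]
eef_rot: [0.0, 1.0, -0.0, 0.0]
wrist_force: [-0.2, -0.2, 0.5]
opening: 0.203
```

Run:
```python
from h import *
ctrl.camera("wrist")
tube()
tube()
S=shot("scene","s7.png");D=shot("side","d7.png");T=tool()
g=T[:3,3]+T[:3,2]*.155-[0,0,.06]
def crop(k,f):
    u,v=proj(k,g).astype(int);return cv2.resize(cv2.imread("pics/"+f)[v-40:v+40,u-40:u+40],(400,400),interpolation=3)
for k in(S,D):print(proj(k,g).astype(int)-40, proj(k,[.5165,.282,.07]))
cv2.imwrite("pics/c7.png",np.hstack([crop(S,"s7.png"),crop(D,"d7.png")]))
```

```text
scene px 226 top [267. 125.] tip [267.1 158. ]
side px 223 top [219.9 141.1] tip [223.2 171.1]
axis [ 0.019 -0.04   0.999] tilt 2.5 tip [0.5144 0.2792 0.0816] err 0.003 grip [0.5174 0.2815 0.1884] d 0.1068
scene px 235 top [267.1 123. ] tip [267. 157.]
side px 229 top [220.3 139.2] tip [224.1 170.1]
axis [ 0.017 -0.006  1.   ] tilt 1.0 tip [0.5155 0.2739 0.0903] err 0.0024 grip [0.5186 0.282  0.1919] d 0.1019
[229 100] [267.79858036 161.42497148]
[182 113] [224.20378756 172.37889977]
```

View pics/c7.png

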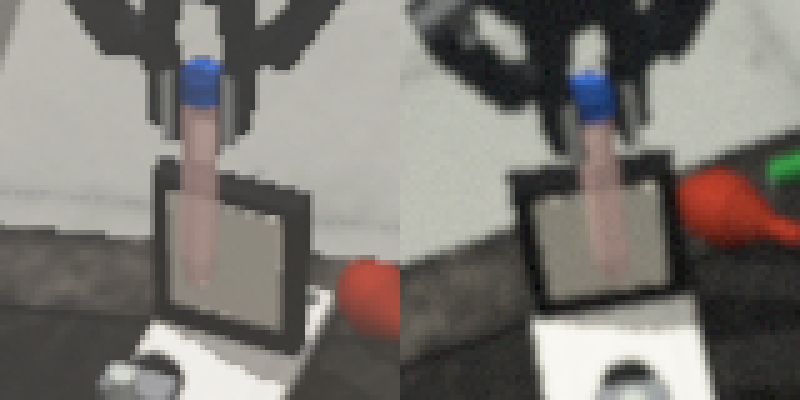

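The tube hangs upright between lens and window. By eye the tip is at scene (268,157) and side (225,170), and the cap top is at scene row 112 and side row 127. I'll turn these into heights.

Run:
```python
from h import *
S=shot("scene");D=shot("side")
for z in(.07,.08,.085,.09,.2,.205,.21):print(z,proj(S,[.5165,.281,z]).round(1),proj(D,[.5165,.281,z]).round(1))
print(tri(S,(268,157.3),D,(225,170)))
# average many TCP readings
g=[]
for _ in range(6):
    ctrl.camera("wrist");g.append(ctrl.get_obs()["eef_pos"])
print(np.mean(g,0),np.std(g,0))
```

```text
0.07 [267.7 161.7] [224.4 172.7]
0.08 [267.7 158.6] [223.9 170. ]
0.085 [267.7 157.1] [223.7 168.7]
0.09 [267.6 155.5] [223.5 167.3]
0.2 [267.  117.4] [218.3 134. ]
0.205 [266.9 115.5] [218.  132.3]
0.21 [266.9 113.5] [217.8 130.6]
(array([0.51760074, 0.27437181, 0.08917715]), np.float64(0.00251135333226434))
[0.51948732 0.28271313 0.34846098] [1.01590100e-04 1.50514482e-05 3.32147585e-04]
```

Run:
```python
from h import *
c=shot("wrist");W=c["W"];c["W"]=np.load("w6.npy")
for z in(.165,.171):print(onz(c,278,217,z)-[.5995,.2515,0])
```

```text
[-0.00309316  0.00035335  0.165     ]
[-0.00302026  0.00205067  0.171     ]
```

>>> {"method": "move_arm", "body": {"moves": [{"gripper": 0, "x": 0, "y": 0, "z": 0.8, "roll": 0}, {"gripper": 0, "x": -0.1, "y": -0.1, "z": 0.8, "roll": 0}, {"gripper": 0, "x": 0, "y": 0, "z": 0, "roll": 0}, {"gripper": 0, "x": 0, "y": 0, "z": 0, "roll": 0}]}}

```text
time_s: 15.05
eef_pos: [0.5184, 0.2837, 0.3317]
eef_rot: [0.0, 1.0, -0.0, -0.0]
wrist_force: [-0.8, -0.1, 0.4]
opening: 0.205
```

Run:
```python
from h import *
tube();tube()
c=shot("wrist","w8.png");cv2.imwrite("pics/w8b.png",cv2.resize(cv2.imread("pics/w8.png")[80:380,80:480],(800,600),interpolation=3))
print(proj(c,[.5165,.282,.07]));print(ctrl.get_obs()["wrist_force"],ctrl.get_obs()["eef_pos"])
```

```text
scene px 228 top [267.9 128. ] tip [268. 162.]
side px 215 top [220.8 144.1] tip [224.  173.1]
axis [ 0.017 -0.044  0.999] tilt 2.7 tip [0.5164 0.284  0.0657] err 0.0009 grip [0.5183 0.2837 0.1767] d 0.1111
scene px 222 top [268. 128.] tip [267.8 161. ]
side px 217 top [220.9 144.1] tip [224.  173.1]
axis [ 0.023 -0.028  0.999] tilt 2.1 tip [0.5159 0.2808 0.071 ] err 0.0025 grip [0.5186 0.2837 0.1771] d 0.1062
[279.40992199 222.92841241]
[ 0.35362917 -0.08658832 -0.2924004 ] [0.51848384 0.28368307 0.33218666]
```

View pics/w8b.png

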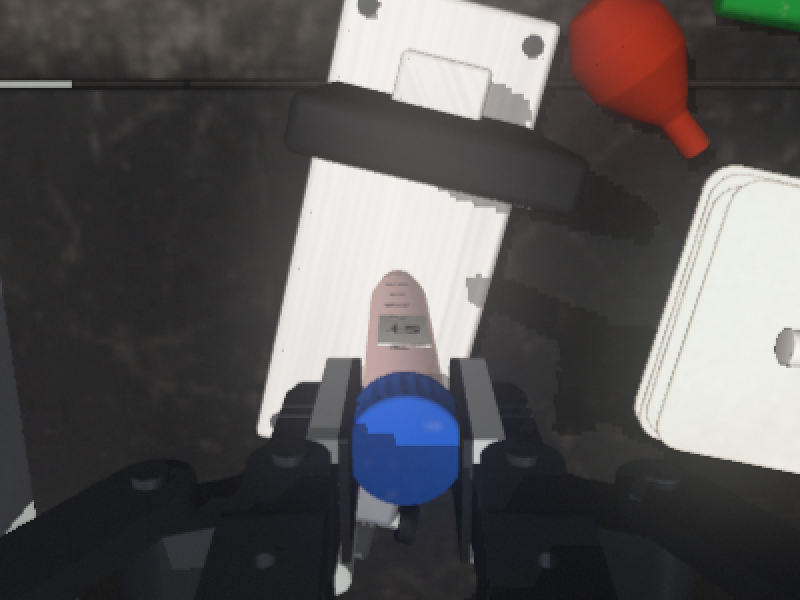

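The final look has the tip at (278,215), within about 5 mm of the target's projection at (279,223), and nothing touches the stand. The two-view estimate puts the tip about 2 mm from the target. I'm handing in.

```bash
python3 -c "
from h import *
print(ctrl.hand_in(),ctrl.get_obs()['time_s'])"
```

```text
the job is handed in; nothing more can be done
the job is handed in; nothing more can be done
```

The job is handed in: the arm is holding the sample tube upright at the viewing stand, with the lid left open. The hand-in gives no verdict, so these are my own measurements.

- **Lid:** I swung it open by its handle to about 1.6 rad. I judged this from the path the arm followed and one picture, and did not measure the angle.
- **Sample:** I pinched the cap, drew the tube out along its slanting sleeve, and stood it up by pressing its lower end lightly (about 4 N) against the inside of the bowl rim. The steepest tilt I measured was 31°.
- **Balance tube:** it was still in its sleeve when I last saw it, just after the sample came out. I did not look at it again after that.
- **Final tip position:** two two-view measurements put the tip at (0.516, 0.281–0.284, 0.066–0.071) m. The target I measured for the viewing point is (0.5165, 0.282, 0.070) m.
- **Final hold:** the tilt measured about 2–3°, the wrist force was near zero, and the gripper opening was steady at about 0.205. The last reading before hand-in was at about 15 s.

**Checks that disagreed:** while the tube hung about 16 mm above its final height, single tip-height readings ranged from 82 to 90 mm. The last wrist view put the tip up to about 5 mm further along y, which is still inside the 10 mm tolerance. Early on, one batch of moves was refused because rows left out some fields; the arm did not move, and I sent them again.

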